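Roll the beech roller onto the mending strip

TASK

Roll the beech roller across the atlas cover by pushing on its top with the fingertips, and bring it to rest lying lengthwise along the middle of the long paper mending strip, so that its weight keeps the strip flat while the paste dries. The roller must roll, not be slid, lifted or gripped, and must not be pushed from low on its side; leave everything else where it is.

Things in the scene. Friction and masses are not known exactly. Their poses are not given: they have to be found in the camera images.
- atlas: large cloth-bound atlas lying flat and closed on the table; it does not move. 300 mm along its own x, 360 mm along its own y, 30 mm thick; origin at the centre of its underside, its own z up, so its level cover is at z = 30 mm. The roller travels along the atlas's y, one way or the other.
- roller: loose solid beech cylinder, 70 mm diameter, 160 mm long, 0.3 to 0.6 kg, lying on the middle of the atlas. Origin at its very centre (65 mm above the table when on the atlas); own x along its axis, about along the atlas's x; y and z turn as it rolls, z up at the start. Let go at 50 mm/s it coasts some 4 mm. Friction about 0.5 to 0.7; a fingertip stuck to its top goes twice as far as its centre
- strip: the mending strip: long narrow paper pasted flat on the cover, 190 mm along its own x (parallel to the atlas's x, as is the roller) and 36 mm wide along its own y, paper-thin; origin at its centre, on the cover. It lies 85 to 120 mm from the atlas's middle along the atlas's +y or -y: the side differs from start to start
- bookplate: a nearly square paper bookplate, 75 x 60 mm, pasted flat on the cover on the other side of the roller; not the target. Origin at its centre.
- brass_weight: small upright brass cylinder, 26 mm diameter, 28 mm high, standing on the atlas near the edge of its cover at -x of the atlas; origin at the centre of its underside. Leave alone.
- cork_block: cork block 30 x 60 x 26 mm high, on the atlas near the edge of its cover at +x of the atlas; origin at the centre of its underside. Leave alone.
- paste_jar: closed jar, 68 mm diameter, 85 mm high, on the table left of the atlas; origin at the centre of its underside. Leave alone.
- brush: paste brush lying on the table left of the atlas, along its own x axis; origin at its underside. Leave alone.
- mug: ceramic mug, 80 mm across, 92 mm high, on the table right of the atlas; origin at the centre of its underside. Leave alone.
- tape_roll: cardboard ring lying flat on the table right of the atlas, 90 mm across, 24 mm high; origin at the centre of its underside. Leave alone.
- tin: closed tin can standing on the table left of the atlas, 74 mm diameter, 110 mm high; origin at the centre of its underside. Leave alone.
Things that resemble listed ones, but are neither listed nor needed, are in the scene too. Several things have the shape of the roller; the one meant has the colours described above.

How it is judged:
By the outcome, as a careful person would: the job done as asked, in the order asked, and still so for the second after the job is handed in, with the robot touching nothing.
It also fails if it takes over 54 s, if anything falls off the work surface, if the arm or the gripper's body presses on something with over 40 N, if the wrist force passes 120 N, or if a joint passes its speed limit or range.

ROBOT

A 7-joint arm with a two-finger parallel gripper is mounted at the origin on the work surface. World frame = base frame: x ahead of the robot, y to its left, z up, the work surface at z = 0. Lengths are in m, angles in rad, forces in N, time in s.
With the tool pointing down it reaches from about 0.425 to 0.875 m from the base axis. Payload 4.7 kg.
Tool frame: the origin (TCP) lies on the centre line of the jaws, within the pads' length; the fingertips stand ahead of it and the grasp point (between the pads) lies 2 mm behind it (nose_length is the z of the fingertips in the tool frame, in m); z points along the fingers, y is the line along which they close (so a half turn about z gives the same grasp; the last joint's range is limited). The gripper opens to 87 mm and grips with 3 to 60 N. Pads are 19 mm wide; open, the fingers measure 117 mm over their backs; the gripper's body (75 mm by 190 mm) begins 51 mm behind the grasp point.
Start: joints at [0.014, 0.321, -0.07, 1.45, 0.023, 1.371, -0.057], TCP at [0.65, -0, 0.24] pointing down, gripper open.
Joint ranges: [-2.86, 2.86], [-0.3, 2.09], [-1.38, 1.24], [0.06, 2.45], [-1.56, 4.7], [0.09, 2.05], [-2.69, 2.69]. Speed limits (rad/s): [2.57, 2.57, 3.14, 3.14, 3.14, 3.14, 3.14].

INTERFACE

Orientations are given as a rotation vector (axis times angle).
In Python, from bench import * gives the robot as it stands.
- The arm moves only by the tool send_rows, never from a script. Its arguments are lists of equal length, an entry for each row: "xyz": the shift along the tool's x, y, z in mm, a list of three; "dr": the turn, a rotation vector about the tool's x, y, z in rad, a list of three. A call has exactly 10 rows; each row is the pose to reach, as a shift and turn from the pose commanded when the call began, along the tool's axes at that moment; what a row does not reach only later rows make up. A row lasts 1/12 s, in which the tool goes at most 41.7 mm and 7.16 degrees, less where a joint would pass 70% of its speed; a pose out of reach is approached as far as the arm can. A call with a gripper value outside its range is refused whole. "jaw" is the finger opening in mm, from 0 to 87, set as the call begins (left out, the last holds). The fingers move at their own pace and stop on an object; "grip_force" is the grip in N (left out, the last holds). Time passes only in rows, so rows that repeat a pose let the fingers close, or fill a call up. It gives the time, the measured TCP pose, the force, the opening and the grip force at its end, in the units of the state.
- get_state(): the state, without advancing time (a new reading comes with each control period).
- get_image(name): name is "scene" or "side" or "wrist"; returns the picture (400x640x3 uint8, red, green, blue); there is no depth.
- calibration(name): a dict with "vfov" (degrees; the focal length in pixels is half the picture's height over the tangent of half this angle, whatever the lens; pixels are square), "cx", "cy" (the principal point, pixels), "k1" (the pictures are not rectified: a ray, as slopes to the right and down, at radius r is drawn at 1 + k1 r^2 times it, then the intrinsics apply), "rvec" (rotation vector, rad) and "tvec" (3), from world to camera coordinates, as OpenCV has them; the wrist camera has in their place "hand_eye" (4x4, takes a point from camera to tool coordinates, whose origin is the TCP and whose axes are the flange's). Camera axes: x right, y down, z forward; pixel columns grow to the right and rows downward; lengths in m; the calibration is good to about 2 mm. A picture is of the moment at which its call begins: read the wrist's pose just before it. calibration takes no time and is no camera call.
- close_job(): hands the job in; it is judged then, once.
The state is a dict: "time": time; "joint_positions": joint angles; "qd": joint speeds; "joint_torque": joint torques, N m; "position": TCP position; "tool_rot": TCP orientation; "ft_force": force on the tool from outside, world axes, zero at the start; "torque": the same for the moment, N m; "grip_width": opening from 0.0 (shut) to 1.0 (fully open); "grip_force": force on a finger pad.
Only numpy, scipy, OpenCV 4.12 (cv2) and the standard library are available. Lean on these libraries where they do the work, as an engineer would, in place of code of your own. Each camera call takes 0.05 s, during which the arm holds its last target. There are 200 camera calls.

## Working session

There is one attempt and no reset: what is moved stays moved. The work goes in short steps, Python scripts to look and compute and a tool call to move; the robot and the scene stay as the last step left them, time stands still between calls to the robot, and variables do not carry over. Pictures are saved under pics/ and viewed, at most 10 in all, crops included, and the job is handed in when it is done.

Besides the shell and the picture viewer there is one more tool, called after "Emit:" by a JSON object that holds its "fn" and its "kwargs". send_rows: Moves the arm, as the interface text tells. Its arguments: {"type":"object","properties":{"xyz":{"type":"array"},"dr":{"type":"array"},"jaw":{"type":"number"},"grip_force":{"type":"number"}},"required":["xyz","dr"]}

```bash
mkdir -p pics
cat > h.py <<'E'
from bench import *
import numpy as np, cv2
from scipy.spatial.transform import Rotation as R
def save(n,f):
    s=get_state(); im=np.array(get_image(n)); cv2.imwrite(f,im[:,:,::-1]); return s,im
def plane(n,px,z,s=None):
    c=calibration(n); f=200/np.tan(np.radians(c['vfov'])/2)
    d=(np.array(px,float)-[c['cx'],c['cy']])/f
    u=d.copy()
    for _ in range(20): u=d/(1+c['k1']*(u**2).sum(1,keepdims=True))
    ray=np.c_[u,np.ones(len(u))]
    if n=='wrist':
        H=np.array(c['hand_eye']); T=np.eye(4); T[:3,:3]=R.from_rotvec(s['tool_rot']).as_matrix(); T[:3,3]=s['position']
        M=T@H; Rm=M[:3,:3]; o=M[:3,3]
    else:
        Rm=R.from_rotvec(np.ravel(c['rvec'])).as_matrix().T; o=-Rm@np.ravel(c['tvec'])
    w=ray@Rm.T
    return o+w*((z-o[2])/w[:,2])[:,None]
E
python3 - <<'E'
from h import *
s,_=save('scene','pics/a.png'); save('wrist','pics/b.png')
print(s, R.from_rotvec(s['tool_rot']).as_matrix().round(3)); import bench; print([x for x in dir(bench) if x[0]!='_'])
try: print(nose_length)
except Exception as e: print(e)
E
```

```text
{'time': 0.0, 'joint_positions': array([ 0.01410598,  0.32187277, -0.07009863,  1.45169413,  0.02262513,
        1.37077494, -0.05688297]), 'qd': array([-0.00065802,  0.0006527 , -0.00182875,  0.00065056, -0.00024695,
       -0.00057883, -0.00254191]), 'joint_torque': array([-2.58547143e-04, -4.91284704e+01, -4.03903294e-01, -3.12526345e+01,
       -6.40594075e-02,  4.37659642e-02,  1.61017233e-04]), 'position': array([ 6.49476447e-01, -5.21817220e-05,  2.38419662e-01]), 'tool_rot': array([-2.22045375, -2.22058756,  0.00230484]), 'ft_force': array([ 0.25205891, -0.02919491, -0.44526108]), 'torque': array([-0.00951304,  0.01233514,  0.03714019]), 'grip_force': 0.0, 'grip_width': 0.9990591981010697} [[-0.     1.    -0.002]
 [ 1.     0.    -0.   ]
 [-0.    -0.002 -1.   ]]
['MotionError', 'calibration', 'close_job', 'get_image', 'get_state', 'nose_length']
0.017
```

View pics/a.png

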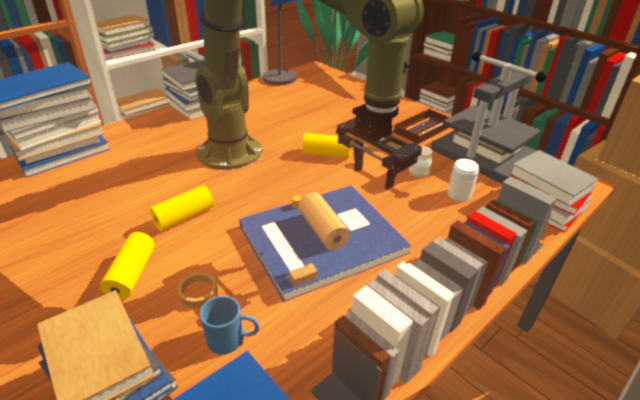

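View pics/b.png

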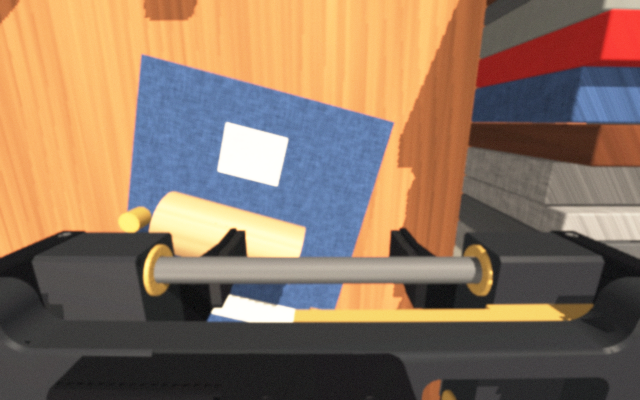

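The scene view shows the strip at about (280,248), on the robot's right (-y). The roller is at (325,220), the bookplate at (353,220), the cork at (303,273) and the brass weight at (297,203). In the wrist view the roller's far edge runs from (175,193) to (305,228). I'll enlarge the scene view to measure.

Run:
```python
import cv2
im=cv2.imread('pics/a.png')[180:300,230:415]
cv2.imwrite('pics/c.png',cv2.resize(im,None,fx=4.3,fy=4.3,interpolation=cv2.INTER_CUBIC))
```

```text
(no output)
```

View pics/c.png

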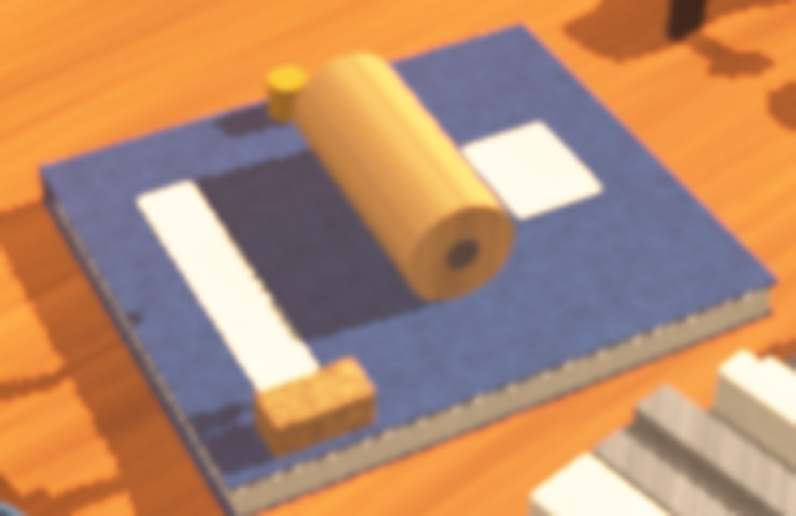

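```bash
cat > m.py <<'E'
from h import *
def cr(l): return [(230+u/4.3,180+v/4.3) for u,v in l]
A=plane('scene',cr([(42,168),(522,25),(775,283),(232,492)]),.03)[:,:2]
print('atlas',A.round(4),A.mean(0).round(4))
e=(A[3]-A[0]+A[2]-A[1]); ang=np.arctan2(e[1],e[0]); ex=np.array([np.cos(ang),np.sin(ang)]); ey=np.array([-ex[1],ex[0]])
print('ang deg',np.degrees(ang))
L=lambda P:np.c_[(P[:,:2]-A.mean(0))@ex,(P[:,:2]-A.mean(0))@ey].round(4)
print('strip local',L(plane('scene',cr([(140,200),(190,182),(260,388),(318,365)]),.03)))
print('plate local',L(plane('scene',cr([(465,148),(542,122),(602,187),(522,220)]),.03)))
p=plane('scene',cr([(463,254)]),.065); print('roller near face',p.round(4),L(p))
p=plane('scene',cr([(287,110)]),.03);print('brass',L(p))
p=plane('scene',cr([(362,53)]),.10);print('far top',L(p))
E
python3 m.py
```

```text
atlas [[ 0.3631 -0.1962]
 [ 0.4528  0.1487]
 [ 0.7405  0.0712]
 [ 0.6524 -0.2731]] [ 0.5522 -0.0624]
ang deg -14.982010085471433
strip local [[-0.0913 -0.1337]
 [-0.0938 -0.099 ]
 [ 0.089  -0.1333]
 [ 0.0872 -0.0965]]
plate local [[-0.0471  0.074 ]
 [-0.0486  0.1331]
 [ 0.0256  0.1327]
 [ 0.0305  0.0709]]
roller near face [[ 0.6254 -0.0794  0.065 ]] [[0.0751 0.0024]]
brass [[-0.1343 -0.0125]]
far top [[-0.0841  0.0171]]
```

Emit:
{"fn": "send_rows", "kwargs": {"xyz": [[-19, -12, 0], [-38, -25, 0], [-56, -38, 0], [-75, -50, 0], [-94, -62, 0], [-112, -75, 0], [-131, -88, 0], [-145, -97, 0], [-150, -100, 0], [-150, -100, 0]], "dr": [[0, 0, 0.03], [0, 0, 0.06], [0, 0, 0.1], [0, 0, 0.13], [0, 0, 0.16], [0, 0, 0.2], [0, 0, 0.23], [0, 0, 0.25], [0, 0, 0.262], [0, 0, 0.262]], "jaw": 87}}

```text
time: 0.93
position: [0.5492, -0.1521, 0.2398]
tool_rot: [2.496, 1.907, 0.0]
ft_force: [0.3, 0.9, 1.3]
grip_width: 0.996
grip_force: 0.0
```

Run:
```python
from h import *
s,im=save('wrist','pics/d.png'); print(s['time'],s['position'],s['ft_force'],R.from_rotvec(s['tool_rot']).as_matrix().round(4))
np.save('s.npy',np.r_[s['position'],s['tool_rot']])
```

```text
0.9333 [ 0.54921827 -0.15209981  0.23984659] [0.32752532 0.85566342 1.28004899] [[ 2.628e-01  9.649e-01  5.000e-04]
 [ 9.649e-01 -2.628e-01 -5.000e-04]
 [-3.000e-04  6.000e-04 -1.000e+00]]
```

View pics/d.png

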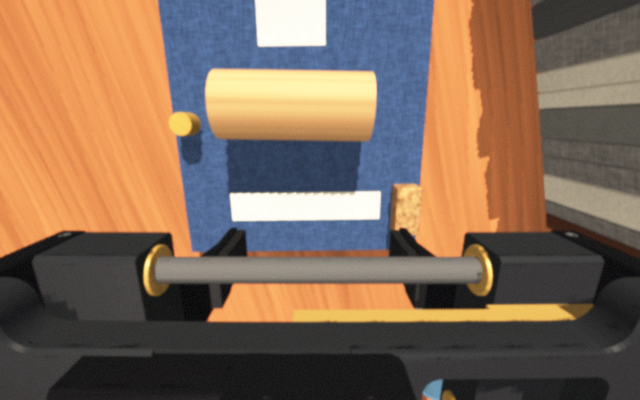

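The roller's silhouette runs from (213,70) to (374,72) along its top edge and from (213,138) to (371,141) along its bottom edge. The strip's corners are (230,194), (380,191), (381,218) and (232,221). The view lines up with the atlas.

```bash
cat > m2.py <<'E'
from h import *
def tool0(a):  # atlas-local wrt nominal, frame: origin TCP, tx along tool x, ty tool y
    return R.from_rotvec(a[3:]).as_matrix()
def strip_roller(s,strip,top,bot):
    M=R.from_rotvec(s['tool_rot']).as_matrix(); p=np.array(s['position'])
    S=plane('wrist',strip,.03,s); print('strip c',S.mean(0).round(4)); d=(S[1]-S[0]+S[2]-S[3]); print('strip ang',np.degrees(np.arctan2(d[1],d[0])).round(2), 'len/wid',np.linalg.norm(d)/2,np.linalg.norm((S[3]-S[0]+S[2]-S[1])/2))
    c=calibration('wrist'); o=(np.r_[p]+M@np.array(c['hand_eye'])[:3,3])
    T=plane('wrist',top,.065,s);B=plane('wrist',bot,.065,s); C=[]
    for t,b in zip(T,B):
        u=(t-o)/np.linalg.norm(t-o)+(b-o)/np.linalg.norm(b-o); C.append(o+u*(.065-o[2])/u[2])
    C=np.array(C); d=C[1]-C[0]
    print('roller c',C.mean(0).round(4),'ang',np.degrees(np.arctan2(d[1],d[0])).round(2),'len',np.linalg.norm(d))
    for n,q in (('strip',S.mean(0)),('roller',C.mean(0))): print(n,'tool frame mm',((q-p)@M*1000).round(1))
E
python3 - <<'E'
from m2 import *
a=np.load('s.npy'); s=dict(position=a[:3],tool_rot=a[3:])
strip_roller(s,[(230,194),(380,191),(381,218),(232,221)],[(213,70),(374,72)],[(213,138),(371,141)])
E
```

```text
strip c [ 0.526  -0.1795  0.03  ]
strip ang -14.1 len/wid 0.1924926528299371 0.036261705934656226
roller c [ 0.5473 -0.0601  0.065 ] ang -16.24 len 0.1691990720940196
strip tool frame mm [-32.5 -15.4 209.8]
roller tool frame mm [ 88.3 -26.1 174.8]
```

Emit:
{"fn": "send_rows", "kwargs": {"xyz": [[12, -3, 12], [25, -6, 25], [38, -10, 38], [51, -13, 52], [64, -16, 65], [77, -20, 78], [90, -23, 92], [100, -26, 106], [102, -26, 112], [102, -26, 112]], "dr": [[0, 0, 0], [0, 0, 0], [0, 0, 0], [0, 0, 0], [0, 0, 0], [0, 0, 0], [0, 0, 0], [0, 0, 0], [0, 0, 0], [0, 0, 0]]}}

```text
time: 1.82
position: [0.5501, -0.0415, 0.1251]
tool_rot: [-2.485, -1.916, 0.004]
ft_force: [-1.0, 0.8, 1.0]
grip_width: 0.996
grip_force: 0.0
```

Emit:
{"fn": "send_rows", "kwargs": {"xyz": [[0, 0, 1], [0, 0, 2], [0, 0, 3], [0, 0, 4], [0, 0, 5], [0, 0, 6], [0, 0, 7], [0, 0, 8], [0, 0, 9], [0, 0, 9]], "dr": [[0, 0, 0], [0, 0, 0], [0, 0, 0], [0, 0, 0], [0, 0, 0], [0, 0, 0], [0, 0, 0], [0, 0, 0], [0, 0, 0], [0, 0, 0]]}}

```text
time: 2.65
position: [0.5512, -0.0448, 0.1183]
tool_rot: [-2.492, -1.912, 0.0]
ft_force: [-0.4, -0.4, -0.6]
grip_width: 1.002
grip_force: 0.0
```

Emit:
{"fn": "send_rows", "kwargs": {"xyz": [[0, 0, 0.3], [0, 0, 0.6], [0, 0, 0.9], [0, 0, 1.2], [0, 0, 1.5], [0, 0, 1.8], [0, 0, 2], [0, 0, 2], [0, 0, 2], [0, 0, 2]], "dr": [[0, 0, 0], [0, 0, 0], [0, 0, 0], [0, 0, 0], [0, 0, 0], [0, 0, 0], [0, 0, 0], [0, 0, 0], [0, 0, 0], [0, 0, 0]]}}

```text
time: 3.48
position: [0.5514, -0.0447, 0.1167]
tool_rot: [2.492, 1.912, 0.0]
ft_force: [0.3, 0.1, 1.4]
grip_width: 0.994
grip_force: 0.4
```

Emit:
{"fn": "send_rows", "kwargs": {"xyz": [[0, 0, 0.2], [0, 0, 0.4], [0, 0, 0.6], [0, 0, 0.8], [0, 0, 1], [0, 0, 1], [0, 0, 1], [0, 0, 1], [0, 0, 1], [0, 0, 1]], "dr": [[0, 0, 0], [0, 0, 0], [0, 0, 0], [0, 0, 0], [0, 0, 0], [0, 0, 0], [0, 0, 0], [0, 0, 0], [0, 0, 0], [0, 0, 0]]}}

```text
time: 4.32
position: [0.5515, -0.0444, 0.1162]
tool_rot: [2.492, 1.912, 0.001]
ft_force: [-0.9, 0.3, 5.6]
grip_width: 0.999
grip_force: 2.8
```

Emit:
{"fn": "send_rows", "kwargs": {"xyz": [[-2, 0, 0.2], [-6, 0, 0.2], [-12, 0, 0.2], [-19, 0, 0.2], [-27, 0, 0.2], [-35, 0, 0.2], [-43, 0, 0.2], [-50, 0, 0.2], [-54, 0, 0.2], [-56, 0, 0.2]], "dr": [[0, 0, 0], [0, 0, 0], [0, 0, 0], [0, 0, 0], [0, 0, 0], [0, 0, 0], [0, 0, 0], [0, 0, 0], [0, 0, 0], [0, 0, 0]]}}

```text
time: 5.15
position: [0.5358, -0.0994, 0.1169]
tool_rot: [-2.492, -1.911, 0.002]
ft_force: [-7.6, 1.9, 13.0]
grip_width: 1.001
grip_force: 6.5
```

Emit:
{"fn": "send_rows", "kwargs": {"xyz": [[0, 0, 0], [0, 0, 0], [0, 0, -1], [0, 0, -3], [0, 0, -7], [0, 0, -13], [0, 0, -21], [0, 0, -30], [0, 0, -40], [0, 0, -40]], "dr": [[0, 0, 0], [0, 0, 0], [0, 0, 0], [0, 0, 0], [0, 0, 0], [0, 0, 0], [0, 0, 0], [0, 0, 0], [0, 0, 0], [0, 0, 0]]}}

```text
time: 5.98
position: [0.5385, -0.0991, 0.1583]
tool_rot: [2.49, 1.91, 0.005]
ft_force: [-0.2, 0.5, 0.2]
grip_width: 0.998
grip_force: 0.0
```

Run:
```python
from h import *
s,im=save('wrist','pics/e.png'); print(s['time'],s['position'],s['ft_force'],R.from_rotvec(s['tool_rot']).as_matrix().round(4))
np.save('s.npy',np.r_[s['position'],s['tool_rot']])
```

```text
5.9833 [ 0.53848241 -0.09912269  0.15826696] [-0.21184091  0.46028661  0.15488796] [[ 2.590e-01  9.659e-01  4.600e-03]
 [ 9.659e-01 -2.590e-01 -7.000e-04]
 [ 5.000e-04  4.600e-03 -1.000e+00]]
```

View pics/e.png

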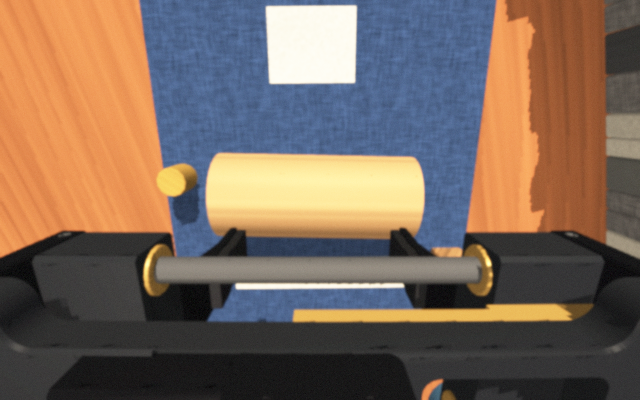

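The roller rolled toward the strip. Its silhouette now runs (213,154) to (418,157) along the top and (213,235) to (418,238) along the bottom.

Run:
```python
from m2 import *
a=np.load('s.npy'); s=dict(position=a[:3],tool_rot=a[3:])
strip_roller(s,[(267,7),(356,5),(356,83),(270,83)],[(213,154),(418,157)],[(213,235),(418,239)])
q=np.array([.526,-.1795,.03]);M=R.from_rotvec(a[3:]).as_matrix();print((q-a[:3])@M*1000)
```

```text
strip c [0.5702 0.0333 0.03  ]
strip ang -14.47 len/wid 0.07548480419495392 0.060547811625672826
roller c [ 0.5404 -0.0884  0.065 ] ang -16.13 len 0.175948767422969
strip tool frame mm [136.   -4.3 128.3]
roller tool frame mm [10.8 -1.3 93.3]
[-80.93736435   8.17880071 128.26139308]
```

Emit:
{"fn": "send_rows", "kwargs": {"xyz": [[8, 0, 0], [16, -1, 2], [22, -1, 8], [25, -1, 16], [25, -1, 24], [25, -1, 31], [25, -1, 36], [25, -1, 38], [25, -1, 39], [25, -1, 39.8]], "dr": [[0, 0, 0.01], [0, 0, 0.03], [0, 0, 0.05], [0, 0, 0.07], [0, 0, 0.087], [0, 0, 0.087], [0, 0, 0.087], [0, 0, 0.087], [0, 0, 0.087], [0, 0, 0.087]]}}

```text
time: 6.87
position: [0.5422, -0.0744, 0.1168]
tool_rot: [-2.573, -1.802, -0.0]
ft_force: [-5.5, 1.7, 11.3]
grip_width: 1.001
grip_force: 5.8
```

Emit:
{"fn": "send_rows", "kwargs": {"xyz": [[0, 0, 0], [0, 0, 0], [-3, 0.3, 0], [-9, 0.8, 0], [-18, 1.8, 0], [-28, 3, 0], [-38, 4.3, 0], [-47, 5.6, 0], [-53, 6.5, 0], [-56, 7, 0]], "dr": [[0, 0, 0], [0, 0, 0], [0, 0, -0.01], [0, 0, -0.035], [0, 0, -0.07], [0, 0, -0.105], [0, 0, -0.14], [0, 0, -0.175], [0, 0, -0.2], [0, 0, -0.21]]}}

```text
time: 7.7
position: [0.5297, -0.1312, 0.117]
tool_rot: [2.37, 2.06, 0.001]
ft_force: [-2.1, 0.4, 5.6]
grip_width: 1.002
grip_force: 3.3
```

Emit:
{"fn": "send_rows", "kwargs": {"xyz": [[0, 0, 0], [0, 0, 0], [0, 0, -1], [0, 0, -3], [0, 0, -7], [0, 0, -13], [0, 0, -21], [0, 0, -30], [0, 0, -40], [0, 0, -40]], "dr": [[0, 0, 0], [0, 0, 0], [0, 0, 0], [0, 0, 0], [0, 0, 0], [0, 0, 0], [0, 0, 0], [0, 0, 0], [0, 0, 0], [0, 0, 0]]}}

```text
time: 8.53
position: [0.5314, -0.1298, 0.1586]
tool_rot: [2.368, 2.059, 0.005]
ft_force: [0.9, -0.6, 0.5]
grip_width: 1.002
grip_force: 0.0
```

Run:
```python
from h import *
s,im=save('wrist','pics/f.png'); print(s['time'],s['position'],s['ft_force'],R.from_rotvec(s['tool_rot']).as_matrix().round(4))
np.save('s.npy',np.r_[s['position'],s['tool_rot']])
```

```text
8.5333 [ 0.53141386 -0.12980291  0.15855313] [ 0.93133766 -0.60045711  0.54496139] [[ 1.385e-01  9.903e-01  4.600e-03]
 [ 9.904e-01 -1.385e-01 -9.000e-04]
 [-3.000e-04  4.700e-03 -1.000e+00]]
```

View pics/f.png

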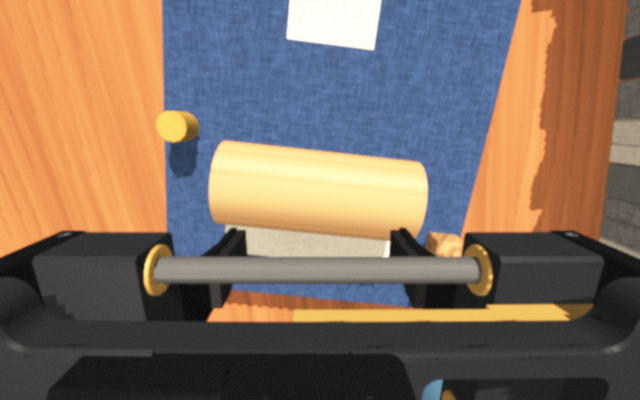

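The roller's silhouette is now (222,142) to (422,162) along the top and (217,221) to (417,240) along the bottom. The strip is in front of it, with edge ends at about (226,226) and (390,258).

Run:
```python
from m2 import *
a=np.load('s.npy'); s=dict(position=a[:3],tool_rot=a[3:])
strip_roller(s,[(292,0),(382,0),(375,50),(287,40)],[(222,142),(422,162)],[(217,221),(417,240)])
q=np.array([.526,-.1795,.03]);M=R.from_rotvec(a[3:]).as_matrix();print((q-a[:3])@M*1000)
print('strip ends',plane('wrist',[(226,226),(390,258)],.03,s))
c=np.array([.526,-.1795]);
```

```text
strip c [0.5675 0.0202 0.03  ]
strip ang -10.88 len/wid 0.07568781955881136 0.03457074360956854
roller c [ 0.5367 -0.1155  0.065 ] ang -13.77 len 0.17195451544328513
strip tool frame mm [153.6  14.4 128.6]
roller tool frame mm [14.9  2.8 93.6]
[-49.93531222   0.92238134 128.57150001]
strip ends [[ 0.43640129 -0.14604151  0.03      ]
 [ 0.59814117 -0.20504711  0.03      ]]
```

Emit:
{"fn": "send_rows", "kwargs": {"xyz": [[9, 1, 0], [18, 2, 2], [25, 3, 8], [29, 4, 16], [29, 4, 24], [29, 4, 31], [29, 4, 36], [29, 4, 38], [29, 4, 39], [29, 4, 39.8]], "dr": [[0, 0, 0.01], [0, 0, 0.03], [0, 0, 0.06], [0, 0, 0.08], [0, 0, 0.096], [0, 0, 0.096], [0, 0, 0.096], [0, 0, 0.096], [0, 0, 0.096], [0, 0, 0.096]]}}

```text
time: 9.42
position: [0.5372, -0.1014, 0.1165]
tool_rot: [-2.466, -1.944, 0.001]
ft_force: [-5.7, 1.8, 10.4]
grip_width: 0.997
grip_force: 4.7
```

Emit:
{"fn": "send_rows", "kwargs": {"xyz": [[0, 0, 0], [0, 0, 0], [-3, 0, 0], [-9, 0, 0], [-18, 0, 0], [-28, 0, 0], [-38, 0, 0], [-47, 0, 0], [-53, 0, 0], [-56, 0, 0]], "dr": [[0, 0, 0], [0, 0, 0], [0, 0, 0], [0, 0, 0], [0, 0, 0], [0, 0, 0], [0, 0, 0], [0, 0, 0], [0, 0, 0], [0, 0, 0]]}}

```text
time: 10.25
position: [0.5235, -0.1574, 0.1168]
tool_rot: [-2.468, -1.943, 0.002]
ft_force: [-5.1, 1.4, 6.0]
grip_width: 1.004
grip_force: 3.0
```

Emit:
{"fn": "send_rows", "kwargs": {"xyz": [[0, 0, 0], [0, 0, 0], [0, 0, -1], [0, 0, -3], [0, 0, -7], [0, 0, -13], [0, 0, -21], [0, 0, -30], [0, 0, -40], [0, 0, -40]], "dr": [[0, 0, 0], [0, 0, 0], [0, 0, 0], [0, 0, 0], [0, 0, 0], [0, 0, 0], [0, 0, 0], [0, 0, 0], [0, 0, 0], [0, 0, 0]]}}

```text
time: 11.08
position: [0.5264, -0.1562, 0.1588]
tool_rot: [2.464, 1.943, 0.005]
ft_force: [0.4, -0.1, 0.2]
grip_width: 0.996
grip_force: 0.0
```

Run:
```python
from h import *
s,im=save('wrist','pics/g.png'); print(s['time'],s['position'],s['ft_force'],R.from_rotvec(s['tool_rot']).as_matrix().round(4))
np.save('s.npy',np.r_[s['position'],s['tool_rot']])
```

```text
11.0833 [ 0.5263638  -0.1561637   0.15875671] [ 0.40198855 -0.05656854  0.23010214] [[ 0.2328  0.9725  0.0046]
 [ 0.9725 -0.2328 -0.0011]
 [ 0.      0.0047 -1.    ]]
```

View pics/g.png

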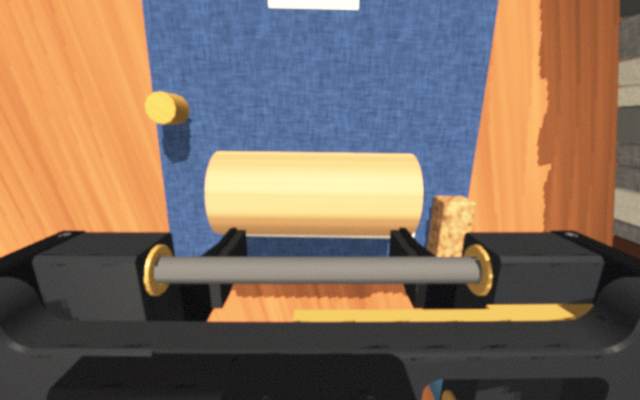

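The silhouette is (213,152) to (416,154) along the top and (213,232) to (416,235) along the bottom. The strip's near edge shows at about row 236, and its right end shows beside the roller at about (417,225).

Run:
```python
from m2 import *
a=np.load('s.npy'); s=dict(position=a[:3],tool_rot=a[3:])
strip_roller(s,[(268,10),(359,10),(359,9),(268,9)],[(213,152),(416,154)],[(213,232),(416,235)])
q=np.array([.526,-.1795,.03]);M=R.from_rotvec(a[3:]).as_matrix();print((q-a[:3])@M*1000)
print('strip near edge',(plane('wrist',[(320,237),(417,225)],.03,s)-a[:3])@M*1000)
```

```text
strip c [0.5621 0.0037 0.03  ]
strip ang -13.46 len/wid 0.07649707786113234 0.0007472520807013967
roller c [ 0.5277 -0.1428  0.065 ] ang -14.3 len 0.17407113430068927
strip tool frame mm [163.8  -3.1 128.7]
roller tool frame mm [13.3 -2.2 93.7]
[-22.78203872   4.47154214 128.77883579]
strip near edge [[-41.42381883   2.57317993 128.76953436]
 [-28.69046777 100.95052299 129.23420732]]
```

Emit:
{"fn": "send_rows", "kwargs": {"xyz": [[8, -1, 0], [16, -2, 2], [21, -2, 8], [23, -2, 16], [23, -2, 24], [23, -2, 31], [23, -2, 36], [23, -2, 38], [23, -2, 39], [23, -2, 39.8]], "dr": [[0, 0, 0], [0, 0, 0], [0, 0, 0], [0, 0, 0], [0, 0, 0], [0, 0, 0], [0, 0, 0], [0, 0, 0], [0, 0, 0], [0, 0, 0]]}}

```text
time: 11.97
position: [0.5274, -0.1331, 0.117]
tool_rot: [-2.466, -1.944, 0.002]
ft_force: [-5.9, 1.4, 13.3]
grip_width: 1.0
grip_force: 6.9
```

Emit:
{"fn": "send_rows", "kwargs": {"xyz": [[0, 0, 0], [0, 0, 0], [-2, 0, 0], [-6, 0, 0], [-12, 0, 0], [-19, 0, 0], [-26, 0, 0], [-33, 0, 0], [-38, 0, 0], [-40, 0, 0]], "dr": [[0, 0, 0], [0, 0, 0], [0, 0, 0], [0, 0, 0], [0, 0, 0], [0, 0, 0], [0, 0, 0], [0, 0, 0], [0, 0, 0], [0, 0, 0]]}}

```text
time: 12.8
position: [0.5174, -0.1732, 0.1171]
tool_rot: [-2.467, -1.943, 0.003]
ft_force: [-7.1, 1.8, 8.9]
grip_width: 1.003
grip_force: 5.0
```

Emit:
{"fn": "send_rows", "kwargs": {"xyz": [[0, 0, 0], [0, 0, 0], [0, 0, -1], [0, 0, -3], [0, 0, -7], [0, 0, -13], [0, 0, -21], [0, 0, -30], [0, 0, -40], [0, 0, -40]], "dr": [[0, 0, 0], [0, 0, 0], [0, 0, 0], [0, 0, 0], [0, 0, 0], [0, 0, 0], [0, 0, 0], [0, 0, 0], [0, 0, 0], [0, 0, 0]]}}

```text
time: 13.63
position: [0.5204, -0.1723, 0.1589]
tool_rot: [2.464, 1.943, 0.004]
ft_force: [0.9, 0.5, 1.4]
grip_width: 1.0
grip_force: 0.0
```

Run:
```python
from h import *
s,im=save('wrist','pics/i.png'); print(s['time'],s['position'],s['ft_force'],R.from_rotvec(s['tool_rot']).as_matrix().round(4))
np.save('s.npy',np.r_[s['position'],s['tool_rot']])
```

```text
13.6333 [ 0.52044695 -0.17228811  0.15893711] [0.91874179 0.52453485 1.40731155] [[ 2.328e-01  9.725e-01  4.500e-03]
 [ 9.725e-01 -2.328e-01 -1.200e-03]
 [-1.000e-04  4.700e-03 -1.000e+00]]
```

View pics/i.png

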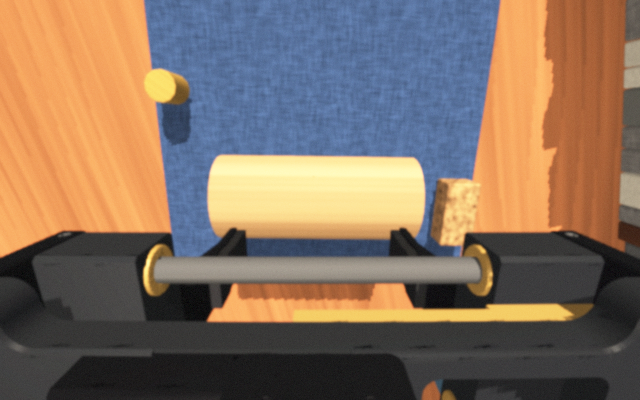

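The silhouette is now (216,155) to (417,157) along the top and (216,236) to (417,239) along the bottom. The cork is clear of it at (456,210), and the strip is hidden behind the roller.

Run:
```python
from m2 import *
a=np.load('s.npy'); s=dict(position=a[:3],tool_rot=a[3:])
strip_roller(s,[(268,10),(359,10),(359,9),(268,9)],[(216,155),(417,157)],[(216,236),(417,239)])
q=np.array([.526,-.1795,.03]);M=R.from_rotvec(a[3:]).as_matrix();print((q-a[:3])@M*1000)
```

```text
strip c [ 0.5562 -0.0124  0.03  ]
strip ang -13.46 len/wid 0.07654111190620563 0.0007476482260843648
roller c [ 0.5227 -0.1624  0.065 ] ang -14.31 len 0.17305592299459277
strip tool frame mm [163.9  -3.1 128.9]
roller tool frame mm [10.2 -0.5 93.9]
[ -5.70538317   6.47302754 128.96966837]
```

Emit:
{"fn": "send_rows", "kwargs": {"xyz": [[6, 0, 0], [12, 0, 2], [17, 0, 8], [18, 0, 16], [18, 0, 24], [18, 0, 31], [18, 0, 36], [18, 0, 38], [18, 0, 39], [18, 0, 39.8]], "dr": [[0, 0, 0], [0, 0, 0], [0, 0, 0], [0, 0, 0], [0, 0, 0], [0, 0, 0], [0, 0, 0], [0, 0, 0], [0, 0, 0], [0, 0, 0]]}}

```text
time: 14.52
position: [0.5223, -0.1545, 0.1172]
tool_rot: [-2.466, -1.944, 0.002]
ft_force: [-6.2, 0.9, 12.9]
grip_width: 1.003
grip_force: 6.7
```

Emit:
{"fn": "send_rows", "kwargs": {"xyz": [[0, 0, 0], [0, 0, 0], [-2, 0, 0], [-5, 0, 0], [-10, 0, 0], [-15, 0, 0], [-20, 0, 0], [-25, 0, 0], [-29, 0, 0], [-31, 0, 0]], "dr": [[0, 0, 0], [0, 0, 0], [0, 0, 0], [0, 0, 0], [0, 0, 0], [0, 0, 0], [0, 0, 0], [0, 0, 0], [0, 0, 0], [0, 0, 0]]}}

```text
time: 15.35
position: [0.5145, -0.1854, 0.1173]
tool_rot: [-2.467, -1.943, 0.002]
ft_force: [-5.6, 1.9, 9.5]
grip_width: 0.997
grip_force: 4.9
```

Emit:
{"fn": "send_rows", "kwargs": {"xyz": [[0, 0, 0], [0, 0, 0], [0, 0, -1], [0, 0, -3], [0, 0, -7], [0, 0, -14], [0, 0, -24], [0, 0, -40], [0, 0, -60], [0, 0, -80]], "dr": [[0, 0, 0], [0, 0, 0], [0, 0, 0], [0, 0, 0], [0, 0, 0], [0, 0, 0], [0, 0, 0], [0, 0, 0], [0, 0, 0], [0, 0, 0]]}}

```text
time: 16.18
position: [0.5158, -0.1845, 0.1976]
tool_rot: [2.466, 1.946, 0.0]
ft_force: [0.1, 0.7, 0.5]
grip_width: 1.004
grip_force: 0.0
```

Emit:
{"fn": "send_rows", "kwargs": {"xyz": [[0, 0, -20], [0, 0, -40], [0, 0, -50], [0, 0, -50], [0, 0, -50], [0, 0, -50], [0, 0, -50], [0, 0, -50], [0, 0, -50], [0, 0, -50]], "dr": [[0, 0, 0], [0, 0, 0], [0, 0, 0], [0, 0, 0], [0, 0, 0], [0, 0, 0], [0, 0, 0], [0, 0, 0], [0, 0, 0], [0, 0, 0]]}}

```text
time: 17.02
position: [0.5155, -0.1844, 0.2456]
tool_rot: [-2.466, -1.945, 0.001]
ft_force: [-0.8, -0.1, -0.4]
grip_width: 1.003
grip_force: 0.0
```

Run:
```python
from h import *
s,im=save('wrist','pics/j.png'); print(s['time'],s['position'],s['ft_force'])
np.save('s.npy',np.r_[s['position'],s['tool_rot']])
a=im[60:260,160:480,::-1]; b=np.array(get_image('scene'))[170:310,220:430,::-1]
cv2.imwrite('pics/k.png',np.vstack([cv2.resize(a,None,fx=2,fy=2)[80:],cv2.resize(b[20:130,:160],(640,250))]))
```

```text
17.0167 [ 0.51554582 -0.18439687  0.2455839 ] [-0.75921199 -0.09100304 -0.36467   ]
```

View pics/k.png

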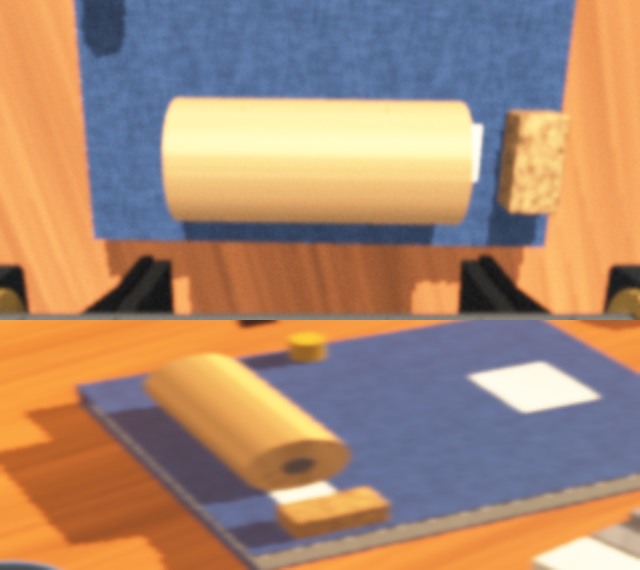

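In the wrist crop the strip's right end is at full-picture (401,162) to (401,191). The roller's edges are at rows 149–150 and 210–212, columns 245 to 393. I'll check the offset.

Run:
```python
from m2 import *
a=np.load('s.npy'); s=dict(position=a[:3],tool_rot=a[3:]);M=R.from_rotvec(a[3:]).as_matrix()
strip_roller(s,[(268,10),(359,10),(359,9),(268,9)],[(247,148.5),(391,150.5)],[(247,210.5),(391,211.5)])
q=np.array([.526,-.1795,.03]);print((q-a[:3])@M*1000)
print('end',(plane('wrist',[(401,162),(401,191)],.03,s)-a[:3])@M*1000)
# scene: near face hole px and strip visible corner
p=plane('scene',[(220+297/4,190+465*0+ (465-320)*110/250)],.065)[0]; print('roller near face local y', ((p[:2]-[.5522,-.0624])@[.2588,.9659]).round(4),((p[:2]-[.5522,-.0624])@[.9659,-.2588]).round(4))
```

```text
strip c [0.5561 0.004  0.03  ]
strip ang -13.57 len/wid 0.10068788553069179 0.0009834871362357795
roller c [ 0.5187 -0.1779  0.065 ] ang -14.1 len 0.16602417849194373
strip tool frame mm [192.6  -4.2 215.6]
roller tool frame mm [  7.    1.8 180.6]
[  7.1918781    9.2335942  215.57528939]
end [[ 23.48150637 104.767035   215.48403571]
 [-13.92039789 107.55738232 215.48063766]]
roller near face local y -0.1161 0.0751
```

```bash
python3 -c "
from bench import *
print(close_job())"
```

```text
the job is handed in; nothing more can be done
None
```

I rolled the beech roller onto the mending strip with fingertip strokes on its top and handed the job in: it lies within about 2 mm of the strip's middle line but about 7 mm off-centre along its length, with the gripper clear and nothing else moved in the last views.

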